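Set the cast figurines on their plinths

ROBOT

A 6-joint arm with a two-finger parallel gripper is mounted at the origin on the work surface. World frame = base frame: x ahead of the robot, y to its left, z up, the work surface at z = 0. Lengths are in m, angles in rad, forces in N, time in s.
With the tool pointing down it reaches from about 0.275 to 0.75 m from the base axis. Payload 10.2 kg.
Tool frame: the origin (TCP) lies at the very end of the fingers, on their centre line; the grasp point (between the pads) lies 19 mm behind it; z points along the fingers, y is the line along which they close (so a half turn about z gives the same grasp; the last joint's range is limited). The gripper opens to 88 mm and grips with 3 to 60 N. Pads are 18 mm wide; open, the fingers measure 123 mm over their backs; the gripper's body (75 mm by 187 mm) begins 45 mm behind the grasp point.
Start: joints at [1.011, 0.313, 1.498, -0, 1.331, -0.223], TCP at [0.174, 0.496, 0.239] pointing down, gripper open.
Joint ranges: [-2.94, 2.94], [-0.97, 2.17], [0.19, 2.56], [-1.23, 4.37], [0.02, 3.11], [-2.88, 2.88]. Speed limits (rad/s): [2.39, 2.39, 3.01, 3.14, 3.14, 3.14].

INTERFACE

Orientations are given as a 3x3 rotation matrix whose columns are the frame's x, y, z axes.
In Python, from plant import status, optics, ctrl gives the robot as it stands.
- The arm moves only by the tool play_rows, never from a script. Its argument "commands" is a list of rows, each an object of numbers: "hand": the finger opening in cm, from 0 to 8.81; "tx", "ty", "tz": the shift along the tool's x, y, z in cm; "rx", "ry", "rz": the turn, a rotation vector about the tool's x, y, z in degrees. In form: [{"hand": .., "tx": .., "ty": .., "tz": .., "rx": .., "ry": .., "rz": ..}, ...]. A call has 1 to 12 rows; each row is the pose to reach, as a shift and turn from the pose commanded when the call began, along the tool's axes at that moment; what a row does not reach only later rows make up. A row lasts 1/12 s, in which the tool goes at most 41.7 mm and 7.16 degrees, less where a joint would pass 70% of its speed; a pose out of reach is approached as far as the arm can. A call with a gripper value outside its range is refused whole. The fingers move at their own pace and stop on an object; "squeeze" is the grip in N (left out, the last holds). Time passes only in rows, so rows that repeat a pose let the fingers close. It gives the time, the measured TCP pose, the force, the opening and the grip force at its end, in the units of the state.
- status.sense(): the state, without advancing time (a new reading comes with each control period).
- optics.grab_frame(name): name is "side" or "top"; returns a dict with "frame" (420x560x3 uint8, red, green, blue), "z_map" (420x560 float32, m along the optical axis (not along the pixel's ray), 0 where there is no reading), "fov_y" (degrees; the focal length in pixels is half the picture's height over the tangent of half this angle, whatever the lens; pixels are square), "cx", "cy" (the principal point, pixels), "R" (3x3) and "t" (3): a world point X has camera coordinates R X + t. Camera axes: x right, y down, z forward; pixel columns grow to the right and rows downward; lengths in m; the calibration is good to about 2 mm. A picture is of the moment at which its call begins.
- ctrl.close_job(): hands the job in; it is judged then, once.
The state is a dict: "t": time; "joint_positions": joint angles; "qvel": joint speeds; "joint_efforts": joint torques, N m; "tcp_pos": TCP position; "orientation": TCP orientation; "contact_force": force on the tool from outside, world axes, zero at the start; "wrist_torque": the same for the moment, N m; "opening": finger opening in m; "grip_force": force on a finger pad.
Only numpy, scipy, OpenCV 4.12 (cv2) and the standard library are available. Lean on these libraries where they do the work, as an engineer would, in place of code of your own. Each camera call takes 0.05 s, during which the arm holds its last target. There are 200 camera calls.

TASK

Stand each of the four figurines upright on the wooden plinth whose painted patch has the colour and shape of the figurine's base, centred on the patch, with the square base and the oblong base turned to line up with their patches (either way round). Set them down gently, without knocking any of them over, and leave the paint jar and the grey tub where they are.

Things in the scene. Friction and masses are not known exactly. Their poses are not given: they have to be found in the camera images.
- lady: White ceramic hooded lady on a round blue base 60 mm across and 12 mm thick; 85 mm tall in all, about 0.11 to 0.23 kg. Origin: centre of the underside, z up. The robe is round, 32 to 34 mm across between 32 and 66 mm above the origin: grip it there from above, any way round; a good height is 55 mm.
- bear: Black seated bear with a tan muzzle, on a square red base 56 x 56 x 12 mm; 86 mm tall in all, 0.12 to 0.26 kg. Origin: centre of the underside, z up. x, y along the sides of the base; the muzzle looks along -x (any way will do). The torso is round, 36 to 38 mm across between 30 and 66 mm above the origin: grip it from above at about 55 mm, any way round.
- bird: White ceramic bird with an orange beak, on an oblong green base 80 mm (along x) x 44 mm (along y) x 12 mm; 85 mm tall in all, 0.12 to 0.24 kg. Origin: centre of the underside, z up. The beak points along -x (either end will do). The body is 60 mm long along x and 32 mm wide along y, between 33 and 69 mm above the origin: grip it across y from above at about 55 mm.
- urn: Brass-coloured urn figurine on a six-sided yellow base, 56 mm across flats, 12 mm thick; 80 mm tall in all, 0.14 to 0.28 kg. Origin: centre of the underside, z up. The belly is round, 34 to 36 mm across between 36 and 66 mm above the origin: grip it there from above, any way round; a good height is 55 mm.
- plinth_blue: Wooden plinth, 104 x 104 x 20 mm, fixed to the table, with a flat blue round patch, 72 mm across inlaid in the middle of its flat top (paint only, no rim or recess, flush). Origin: centre of the plinth's underside, so the top is 20 mm above it; z up; x and y along the plinth's sides.
- plinth_red: Wooden plinth, 104 x 104 x 20 mm, fixed to the table, with a flat red square patch, 68 x 68 mm inlaid in the middle of its flat top (paint only, no rim or recess, flush). Origin: centre of the plinth's underside, so the top is 20 mm above it; z up; x and y along the plinth's sides and along the sides of the patch.
- plinth_green: Wooden plinth, 104 x 104 x 20 mm, fixed to the table, with a flat green oblong patch, 92 mm (along x) x 56 mm (along y) inlaid in the middle of its flat top (paint only, no rim or recess, flush). Origin: centre of the plinth's underside, so the top is 20 mm above it; z up; x and y along the plinth's sides and along the sides of the patch.
- plinth_yellow: Wooden plinth, 104 x 104 x 20 mm, fixed to the table, with a flat yellow six-sided patch, 68 mm across flats inlaid in the middle of its flat top (paint only, no rim or recess, flush). Origin: centre of the plinth's underside, so the top is 20 mm above it; z up; x and y along the plinth's sides; how the urn is turned on it is free.
- paint_jar: Bystander: white paint jar with a blue cap, 60 mm across, 75 mm tall, standing loose to the robot's left. Origin: centre of its underside. Leave it alone.
- gesso_tub: Bystander: small grey tub with a white cap, 52 mm across, 50 mm tall, standing loose to the robot's right. Origin: centre of its underside. Leave it alone.
There are look-alikes about, which are no part of the job. What is shaped like the plinth_red but pink is not meant.

How it is judged:
At the end, for the whole second after the job is handed in: Lady on blue, bear on red, bird on green, urn on yellow: each base centre within 12 mm of its plinth's centre, resting on its top, upright within 0.1 rad, at rest; bear (any of four ways) and bird (either way round) lined up with their patches within 0.26 rad (horizontal distance between lady and plinth_blue below 0.012 m and z of lady in the frame of plinth_blue between 0.016 and 0.025 m and angle between each of lady, bear, bird, urn's own z axis and vertical below 0.1 rad and linear speed of each of lady, bear, bird, urn below 0.02 m/s and angular speed of each of lady, bear, bird, urn below 0.2 rad/s and horizontal distance between bear and plinth_red below 0.012 m and z of bear in the frame of plinth_red between 0.016 and 0.025 m and (angle between the x axis of bear and the x axis of plinth_red, either way round below 0.26 rad or angle between the x axis of bear and the y axis of plinth_red, either way round below 0.26 rad) and horizontal distance between bird and plinth_green below 0.012 m and z of bird in the frame of plinth_green between 0.016 and 0.025 m and angle between the x axis of bird and the x axis of plinth_green, either way round below 0.26 rad and horizontal distance between urn and plinth_yellow below 0.012 m and z of urn in the frame of plinth_yellow between 0.016 and 0.025 m); the robot touches nothing.
It fails at once if the paint jar or the grey tub is moved by more than 20 mm (distance of any of paint_jar, gesso_tub from where it was at the start of the episode above 0.02 m).
It fails at once if a figurine is knocked over (tilted by more than 0.7 rad) (angle between any of lady, bear, bird, urn's own z axis and vertical above 0.7 rad).
It fails at once if a figurine is pressed hard onto a plinth (more than 60 N) (contact force between any of lady, bear, bird, urn and plinth_blue above 60 N or contact force between any of lady, bear, bird, urn and plinth_red above 60 N or contact force between any of lady, bear, bird, urn and plinth_green above 60 N or contact force between any of lady, bear, bird, urn and plinth_yellow above 60 N).
It fails at once if a figurine is dropped (falls free of the fingers from more than about 18 mm) ((linear speed of lady above 0.6 m/s and contact force between lady and the fingers below 0.05 N) or (linear speed of bear above 0.6 m/s and contact force between bear and the fingers below 0.05 N) or (linear speed of bird above 0.6 m/s and contact force between bird and the fingers below 0.05 N) or (linear speed of urn above 0.6 m/s and contact force between urn and the fingers below 0.05 N)).
It also fails if it takes over 106 s, if anything falls off the work surface, if the arm or the gripper's body presses on something with over 40 N, if the wrist force passes 120 N, or if a joint passes its speed limit or range.

## Working session

There is one attempt and no reset: what is moved stays moved. The work goes in short steps, Python scripts to look and compute and a tool call to move; the robot and the scene stay as the last step left them, time stands still between calls to the robot, and variables do not carry over. Pictures are saved under pics/ and viewed, at most 14 in all, crops included, and the job is handed in when it is done.

Besides the shell and the picture viewer there is one more tool, called after "Call:" in YAML: its name, and indented under it one key for each argument. play_rows: Moves the arm, as the interface text tells. Its arguments: {"type":"object","properties":{"commands":{"type":"array"},"squeeze":{"type":"number"}},"required":["commands"]}

```bash
mkdir -p pics; cat > h.py <<'E'
import numpy as np,cv2
from plant import status,optics,ctrl
def grab(n):
    d=optics.grab_frame(n); np.savez('%s.npz'%n,**d); return d
def load(n): return dict(np.load('%s.npz'%n))
def f(d): return 210/np.tan(np.radians(float(d['fov_y']))/2)
def world(d,u,v,z=None,h=None):
    r=np.array([(u-d['cx'])/f(d),(v-d['cy'])/f(d),1.]);R=d['R'];c=-R.T@d['t'];w=R.T@r
    if h is not None: return c+w*(h-c[2])/w[2]
    return c+w*z
def cloud(d):
    v,u=np.mgrid[:420,:560];z=d['z_map'];p=np.stack([(u-d['cx'])/f(d)*z,(v-d['cy'])/f(d)*z,z],-1)
    return (p-d['t'])@d['R']
E
python3 - <<'E'
from h import *
for n in('side','top'):
    d=grab(n);cv2.imwrite('pics/%s0.png'%n,cv2.resize(d['frame'][:,:,::-1],(800,600),interpolation=cv2.INTER_CUBIC)); print(n,d['fov_y'],d['cx'],d['cy'],-d['R'].T@d['t'],d['R'].round(3).tolist())
s=status.sense();print(s['t'],s['tcp_pos'],s['orientation'],s['opening'])
E
```

```text
side 45.370509822725005 283.09200517501614 215.46776607546383 [-0.22221019 -0.98297361  0.90661298] [[0.77, -0.638, 0.015], [-0.368, -0.463, -0.807], [0.522, 0.615, -0.591]]
top 56.336878330457026 284.9614334329208 209.03813272859313 [ 0.34345208 -0.04784178  1.05347206] [[0.011, -1.0, 0.002], [-0.983, -0.011, -0.181], [0.181, -0.0, -0.983]]
0.1 [0.17340348 0.49531583 0.23823352] [[-9.43817540e-01  3.30466555e-01 -5.54365228e-04]
 [ 3.30466951e-01  9.43817102e-01 -9.33931350e-04]
 [ 2.14586306e-04 -1.06466018e-03 -9.99999410e-01]] 0.08819370663093742
```

View pics/top0.png

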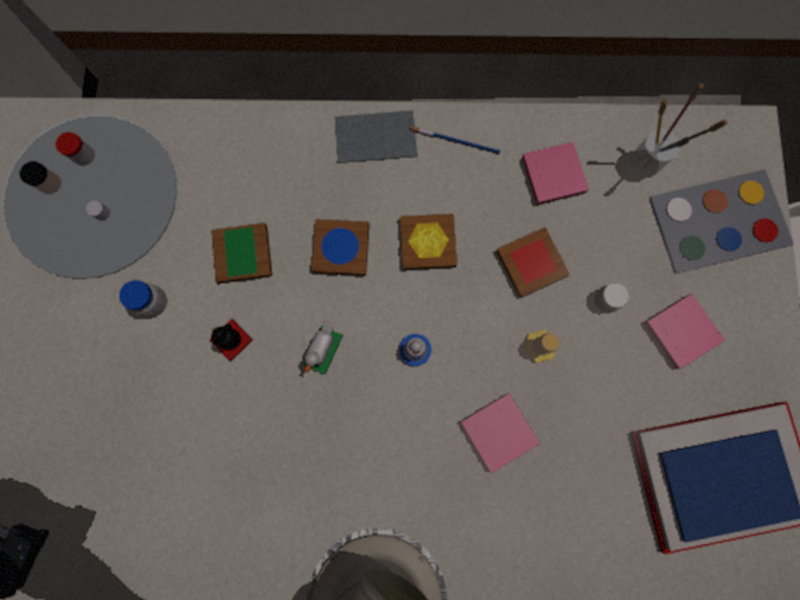

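View pics/side0.png

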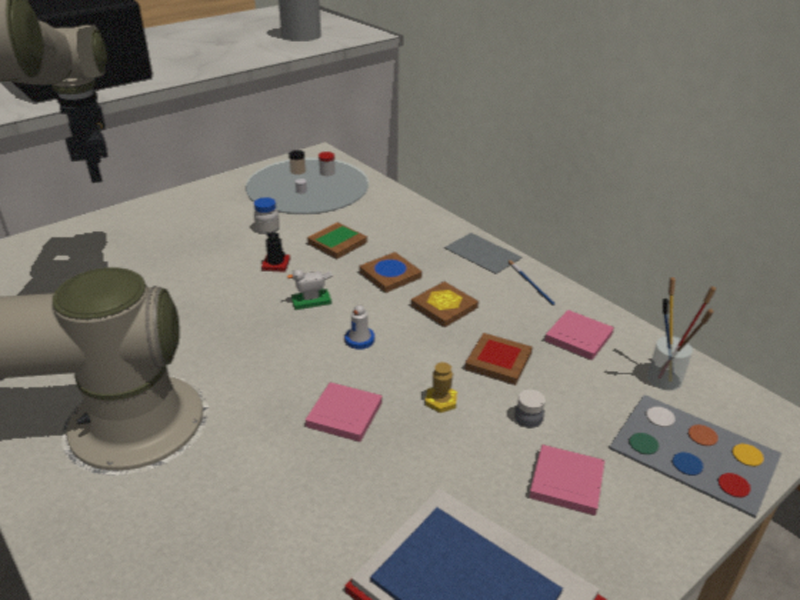

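Top view (800x600 picture): plinths green (241,251), blue (340,247), yellow (428,241) and red (533,261). Bases: bear (231,340), bird (322,350), lady (415,350), urn (542,346). Jar is at (138,298), tub at (613,297). The side view shows the same layout, with all the figurines upright.

```bash
python3 - <<'E'
from h import *
D={n:load(n) for n in('top','side')};C={n:cloud(D[n]) for n in D}
T=D['top']
P=dict(green=(241,251),blue=(340,247),yellow=(428,241),red=(533,261))
F=dict(bear=(233,342,'red'),bird=(325,352,'green'),lady=(415,352,'blue'),urn=(542,350,'yellow'))
def cm(d,c):
    r,g,b=[d['frame'][...,i].astype(int) for i in range(3)]
    return dict(red=(r>1.8*g+15)&(r>2.2*b+15),green=(g>1.5*r+10)&(g>1.3*b+10),blue=(b>1.5*r+15)&(b>1.3*g+10),yellow=(r>2*b+20)&(g>2*b+20)&(g>.75*r))[c]
def rect(p): 
    p=p-0; q=np.median(p,0);(c,s,a)=cv2.minAreaRect(((p-q)*1000).astype(np.float32)); return (q+np.array(c)/1000).round(4),np.round(s,1),round(a,1)
for k,(u,v) in P.items():
    w=world(T,u*.7,v*.7,h=.02)
    for n in D:
        c=C[n];ok=(D[n]['z_map']>0)&(np.hypot(c[...,0]-w[0],c[...,1]-w[1])<.08)
        top=ok&(c[...,2]>.013)&(c[...,2]<.03);m=cm(D[n],k)&top
        print('plinth',k,n,'z',np.median(c[m][:,2]).round(4),'rect',*rect(c[top][:,:2]),'patch',*rect(c[m][:,:2]),'mean',c[m][:,:2].mean(0).round(4))
for k,(u,v,col) in F.items():
    w=world(T,u*.7,v*.7,h=.012)
    for n in D:
        c=C[n];ok=(D[n]['z_map']>0)&(np.hypot(c[...,0]-w[0],c[...,1]-w[1])<.06)
        m=cm(D[n],col)&ok&(c[...,2]<.03)&(c[...,2]>.006)
        t=ok&(c[...,2]>.035)&(c[...,2]<.066);hi=ok&(c[...,2]>.03)
        b=c[t][:,:2]
        from scipy.optimize import least_squares
        s=least_squares(lambda x:np.hypot(*(b-x[:2]).T)-x[2],[*b.mean(0),.018],loss='soft_l1',f_scale=.001).x
        print(k,n,'base z',np.median(c[m][:,2]).round(4),'max',c[hi][:,2].max().round(3),'rect',*rect(c[m][:,:2]),'body circ',s.round(4),'body rect',*rect(b))
    
E
```

```text
plinth green top z 0.0207 rect [0.6204 0.272 ] [104.9 104.9] 9.0 patch [0.6218 0.2718] [90.1 54.5] 9.1 mean [0.6223 0.2716]
plinth green side z 0.0188 rect [0.621  0.2678] [112.9 107.6] 7.5 patch [0.6208 0.2701] [90.7 56.2] 6.6 mean [0.6198 0.2703]
plinth blue top z 0.0205 rect [0.6341 0.0836] [104.9 104.9] 87.6 patch [0.6355 0.0819] [68.7 67.9] 79.0 mean [0.6357 0.0822]
plinth blue side z 0.0189 rect [0.636 0.079] [112.  109.6] 87.3 patch [0.6332 0.0793] [74.1 65.1] 50.6 mean [0.6343 0.0811]
plinth yellow top z 0.0205 rect [ 0.6476 -0.085 ] [104.8 103.9] 3.7 patch [ 0.6489 -0.0864] [69.6 74. ] 1.3 mean [ 0.6488 -0.0861]
plinth yellow side z 0.0191 rect [ 0.6473 -0.0891] [110.  108.1] 5.3 patch [ 0.6479 -0.0847] [76.4 69.6] 86.2 mean [ 0.6476 -0.0874]
plinth red top z 0.0201 rect [ 0.6083 -0.285 ] [104.2 105.6] 25.4 patch [ 0.6102 -0.2858] [67.8 69. ] 25.4 mean [ 0.6103 -0.2854]
plinth red side z 0.0193 rect [ 0.6087 -0.2884] [111.7 104.4] 26.2 patch [ 0.6083 -0.2874] [74.6 68.2] 26.4 mean [ 0.6084 -0.2874]
bear top base z 0.0121 max 0.088 rect [0.4545 0.2811] [55.3 54. ] 46.6 body c
[... 366 characters left out ...]
d side base z 0.0102 max 0.086 rect [0.4335 0.1024] [43.7 80.8] 74.0 body circ [0.4554 0.1506 0.0625] body rect [0.4438 0.1004] [37.3 77.4] 66.6
lady top base z 0.012 max 0.087 rect [ 0.4402 -0.0637] [56.5 55.9] 0.8 body circ [ 0.4384 -0.0619  0.0154] body rect [ 0.4361 -0.061 ] [31.9 26.3] 44.9
lady side base z 0.0104 max 0.086 rect [ 0.4335 -0.0736] [45.1 55.5] 60.9 body circ [ 0.4389 -0.0647  0.016 ] body rect [ 0.4348 -0.0718] [21.3 31.4] 52.9
urn top base z nan max 0.084 rect [nan nan] [0. 0.] 0.0 body circ [ 0.4485 -0.2958  0.0167] body rect [ 0.4445 -0.2863] [33.4 13.5] 21.2
urn side base z 0.011 max 0.083 rect [ 0.4421 -0.3035] [47.7 51.6] 47.0 body circ [ 0.4493 -0.2987  0.0169] body rect [ 0.4437 -0.3055] [22.5 33.5] 54.5
  return _methods._mean(a, axis=axis, dtype=dtype,
  ret = ret.dtype.type(ret / rcount)
  ret = um.true_divide(
```

```bash
python3 - <<'E'
from h import *
T=load('top')['frame'][:,:,::-1];S=load('side')['frame'][:,:,::-1]
cr=lambda im,x,y:cv2.convertScaleAbs(cv2.resize(im[y:y+50,x:x+66],(396,300),interpolation=cv2.INTER_CUBIC),alpha=2)
cv2.imwrite('pics/crop.png',np.vstack([np.hstack([cr(T,130,212),cr(T,195,218)]),np.hstack([cr(S,160,145),cr(S,185,175)])]))
E
cat >> h.py <<'E'
def go(x,y,z,ya=None):
    s=status.sense();R=s['orientation'];d=R.T@(np.array([x,y,z])-s['tcp_pos'])*100
    cur=np.degrees(np.arctan2(R[1,1],R[0,1]));t=0 if ya is None else -((ya-cur+90)%180-90)
    print('t',round(s['t'],2),'tcp',s['tcp_pos'].round(4),'yang',cur.round(1),'j6',s['joint_positions'][5].round(2),'MOVE',d.round(2),'rz',np.round(t,1))
E
python3 -c "
from h import *
go(.447,.103,.10,65)"
```

```text
t 0.1 tcp [0.1734 0.4953 0.2382] yang 70.7 j6 -0.22 MOVE [-38.79 -27.97  13.84] rz 5.7
```

View pics/crop.png

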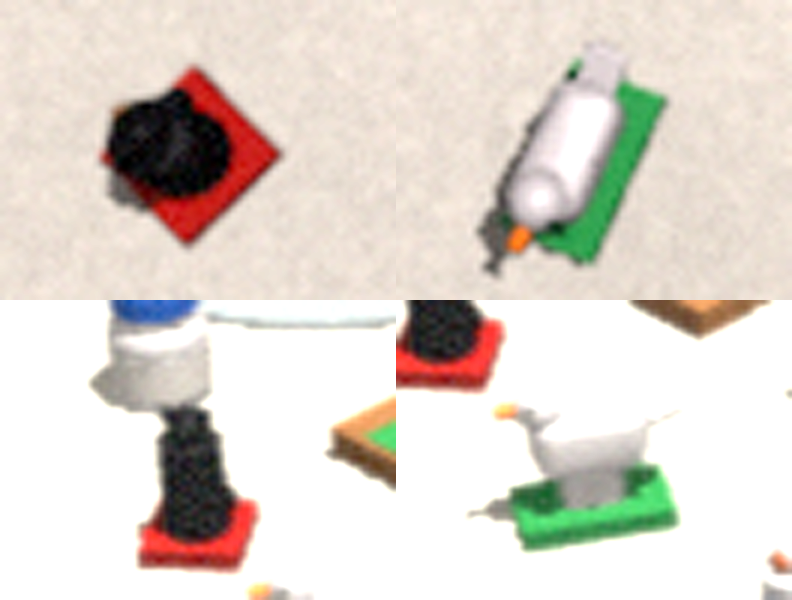

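The enlarged top crop shows bear base corners at (195,66), (282,155), (187,245) and (102,157). The visible bird base corners are (575,62), (667,100) and (590,265). Both stand upright with a clear body to grip.

```bash
python3 - <<'E'
from h import *
T=load('top')
w=lambda x,y,ox,oy,h=.0122: world(T,ox+(x-2.5)/6,oy+(y-2.5)/6,h=h)[:2]
B=[w(*p,130,212) for p in((195,66),(282,155),(187,245),(102,157))]
ang=lambda a,b:np.degrees(np.arctan2(*(b-a)[::-1]))
print('bear',np.mean(B,0),(B[0]+B[2])/2,(B[1]+B[3])/2,[ang(B[i],B[(i+1)%4])%90 for i in range(4)])
G=[w(x-396,y,195,218) for x,y in((575,62),(667,100),(590,265))]
print('bird centre',(G[0]+G[2])/2,'long',ang(G[2],G[1]),np.hypot(*(G[1]-G[2])),'short',ang(G[0],G[1]),np.hypot(*(G[1]-G[0])))
go(.447,.103,.13,63)
E
```

```text
bear [0.45473463 0.27994483] [0.4549812  0.28018051] [0.45448805 0.27970916] [np.float64(46.306544191620134), np.float64(45.601528025477705), np.float64(46.370190051816365), np.float64(46.987180068512835)]
bird centre [0.43744851 0.10845947] long -23.278519031029887 0.07962948508489717 short -111.73121950666312 0.044731333729208254
t 0.1 tcp [0.1734 0.4953 0.2382] yang 70.7 j6 -0.22 MOVE [-38.79 -27.97  10.84] rz 7.7
```

```bash
python3 -c "
from h import *
go(.437,.107,.12,66.5)"
```

```text
t 0.1 tcp [0.1734 0.4953 0.2382] yang 70.7 j6 -0.22 MOVE [-37.71 -27.93  11.84] rz 4.2
```

Call:
play_rows:
  commands:
    - {"hand": 8.8, "tx": -2, "ty": -1.5, "tz": 0, "rz": 0.5}
    - {"hand": 8.8, "tx": -5, "ty": -3.7, "tz": 0, "rz": 1}
    - {"hand": 8.8, "tx": -8.2, "ty": -6, "tz": 0, "rz": 1.5}
    - {"hand": 8.8, "tx": -11.4, "ty": -8.4, "tz": 0, "rz": 2}
    - {"hand": 8.8, "tx": -14.6, "ty": -10.8, "tz": 0, "rz": 2.5}
    - {"hand": 8.8, "tx": -17.8, "ty": -13.2, "tz": 0, "rz": 3}
    - {"hand": 8.8, "tx": -21, "ty": -15.6, "tz": 0, "rz": 3.5}
    - {"hand": 8.8, "tx": -24.2, "ty": -18, "tz": 0, "rz": 4}
    - {"hand": 8.8, "tx": -27.4, "ty": -20.3, "tz": 0, "rz": 4.2}
    - {"hand": 8.8, "tx": -30.6, "ty": -22.7, "tz": 0, "rz": 4.2}
    - {"hand": 8.8, "tx": -33.5, "ty": -24.8, "tz": 1, "rz": 4.2}
    - {"hand": 8.8, "tx": -35.5, "ty": -26.3, "tz": 3, "rz": 4.2}
  squeeze: 20

```text
$.commands[0]: bad value
```

```bash
python3 -c "
from h import *
go(.437,.107,.036,66.5)"
```

```text
t 0.1 tcp [0.1734 0.4953 0.2382] yang 70.7 j6 -0.22 MOVE [-37.72 -27.92  20.24] rz 4.2
```

Call:
play_rows:
  commands:
    - {"hand": 8.8, "tx": -2, "ty": -1.5, "tz": 0, "rx": 0, "ry": 0, "rz": 0.5}
    - {"hand": 8.8, "tx": -5, "ty": -3.7, "tz": 0, "rx": 0, "ry": 0, "rz": 1}
    - {"hand": 8.8, "tx": -8.2, "ty": -6, "tz": 0, "rx": 0, "ry": 0, "rz": 1.5}
    - {"hand": 8.8, "tx": -11.4, "ty": -8.4, "tz": 0, "rx": 0, "ry": 0, "rz": 2}
    - {"hand": 8.8, "tx": -14.6, "ty": -10.8, "tz": 0, "rx": 0, "ry": 0, "rz": 2.5}
    - {"hand": 8.8, "tx": -17.8, "ty": -13.2, "tz": 0, "rx": 0, "ry": 0, "rz": 3}
    - {"hand": 8.8, "tx": -21, "ty": -15.6, "tz": 0, "rx": 0, "ry": 0, "rz": 3.5}
    - {"hand": 8.8, "tx": -24.2, "ty": -18, "tz": 0, "rx": 0, "ry": 0, "rz": 4}
    - {"hand": 8.8, "tx": -27.4, "ty": -20.3, "tz": 0, "rx": 0, "ry": 0, "rz": 4.2}
    - {"hand": 8.8, "tx": -30.6, "ty": -22.7, "tz": 0, "rx": 0, "ry": 0, "rz": 4.2}
    - {"hand": 8.8, "tx": -33.5, "ty": -24.8, "tz": 1, "rx": 0, "ry": 0, "rz": 4.2}
    - {"hand": 8.8, "tx": -35.5, "ty": -26.3, "tz": 3, "rx": 0, "ry": 0, "rz": 4.2}
  squeeze: 20

```text
t: 1.1
tcp_pos: [0.4238, 0.1275, 0.2098]
orientation: [[-0.916, 0.4, 0.004], [0.4, 0.916, -0.0], [-0.004, 0.002, -1.0]]
contact_force: [0.3, 0.4, -0.1]
opening: 0.088
grip_force: 0.0
```

```bash
python3 -c "
from h import *
go(.437,.107,.036,66.5)"
```

```text
t 1.1 tcp [0.4238 0.1275 0.2098] yang 66.4 j6 -1.13 MOVE [-1.96 -1.37 17.38] rz -0.1
```

Call:
play_rows:
  commands:
    - {"hand": 8.8, "tx": -1, "ty": -0.7, "tz": 1.5, "rx": 0, "ry": 0, "rz": 0}
    - {"hand": 8.8, "tx": -2, "ty": -1.4, "tz": 3.5, "rx": 0, "ry": 0, "rz": 0}
    - {"hand": 8.8, "tx": -2, "ty": -1.4, "tz": 5.5, "rx": 0, "ry": 0, "rz": 0}
    - {"hand": 8.8, "tx": -2, "ty": -1.4, "tz": 7.5, "rx": 0, "ry": 0, "rz": 0}
    - {"hand": 8.8, "tx": -2, "ty": -1.4, "tz": 8, "rx": 0, "ry": 0, "rz": 0}
    - {"hand": 8.8, "tx": -2, "ty": -1.4, "tz": 8, "rx": 0, "ry": 0, "rz": 0}
    - {"hand": 8.8, "tx": -2, "ty": -1.4, "tz": 8, "rx": 0, "ry": 0, "rz": 0}

```text
t: 1.68
tcp_pos: [0.4347, 0.1093, 0.1294]
orientation: [[-0.917, 0.398, 0.001], [0.398, 0.917, -0.0], [-0.001, 0.0, -1.0]]
contact_force: [0.7, -0.2, -0.0]
opening: 0.0879
grip_force: 0.0
```

```bash
python3 -c "
from h import *
go(.437,.107,.036,66.5)"
```

```text
t 1.68 tcp [0.4347 0.1093 0.1294] yang 66.5 j6 -1.18 MOVE [-0.3  -0.12  9.34] rz 0.0
```

Call:
play_rows:
  commands:
    - {"hand": 8.8, "tx": -0.2, "ty": -0.1, "tz": 1.5, "rx": 0, "ry": 0, "rz": 0}
    - {"hand": 8.8, "tx": -0.2, "ty": -0.1, "tz": 3.5, "rx": 0, "ry": 0, "rz": 0}
    - {"hand": 8.8, "tx": -0.2, "ty": -0.1, "tz": 5.5, "rx": 0, "ry": 0, "rz": 0}
    - {"hand": 8.8, "tx": -0.2, "ty": -0.1, "tz": 7.5, "rx": 0, "ry": 0, "rz": 0}
    - {"hand": 8.8, "tx": -0.2, "ty": -0.1, "tz": 9, "rx": 0, "ry": 0, "rz": 0}
    - {"hand": 8.8, "tx": -0.2, "ty": -0.1, "tz": 9.3, "rx": 0, "ry": 0, "rz": 0}
    - {"hand": 8.8, "tx": -0.2, "ty": -0.1, "tz": 9.3, "rx": 0, "ry": 0, "rz": 0}

```text
t: 2.27
tcp_pos: [0.4361, 0.1075, 0.0362]
orientation: [[-0.917, 0.398, 0.0], [0.398, 0.917, -0.0], [-0.0, 0.0, -1.0]]
contact_force: [-0.6, -0.1, -0.4]
opening: 0.0879
grip_force: 0.0
```

Call:
play_rows:
  commands:
    - {"hand": 6, "tx": 0, "ty": 0, "tz": 0, "rx": 0, "ry": 0, "rz": 0}
    - {"hand": 5, "tx": 0, "ty": 0, "tz": 0, "rx": 0, "ry": 0, "rz": 0}
    - {"hand": 4, "tx": 0, "ty": 0, "tz": 0, "rx": 0, "ry": 0, "rz": 0}
    - {"hand": 3, "tx": 0, "ty": 0, "tz": 0, "rx": 0, "ry": 0, "rz": 0}
    - {"hand": 2.5, "tx": 0, "ty": 0, "tz": 0, "rx": 0, "ry": 0, "rz": 0}
    - {"hand": 2.5, "tx": 0, "ty": 0, "tz": 0, "rx": 0, "ry": 0, "rz": 0}
    - {"hand": 2.5, "tx": 0, "ty": 0, "tz": 0, "rx": 0, "ry": 0, "rz": 0}
    - {"hand": 2.5, "tx": 0, "ty": 0, "tz": 0, "rx": 0, "ry": 0, "rz": 0}
    - {"hand": 2.5, "tx": 0, "ty": 0, "tz": 0, "rx": 0, "ry": 0, "rz": 0}
    - {"hand": 2.5, "tx": 0, "ty": 0, "tz": 0, "rx": 0, "ry": 0, "rz": 0}

```text
t: 3.1
tcp_pos: [0.436, 0.1075, 0.0358]
orientation: [[-0.917, 0.399, 0.0], [0.399, 0.917, 0.0], [-0.0, 0.0, -1.0]]
contact_force: [0.4, 0.6, 0.4]
opening: 0.0319
grip_force: 20.0
```

```bash
python3 -c "
from h import *
go(.621,.271,.13,101.3)"
```

```text
t 3.1 tcp [0.436  0.1075 0.0358] yang 66.5 j6 -1.18 MOVE [-10.45  22.37  -9.41] rz -34.8
```

Call:
play_rows:
  commands:
    - {"hand": 2.5, "tx": 0, "ty": 0, "tz": -0.5, "rx": 0, "ry": 0, "rz": 0}
    - {"hand": 2.5, "tx": 0, "ty": 0, "tz": -1.5, "rx": 0, "ry": 0, "rz": 0}
    - {"hand": 2.5, "tx": 0, "ty": 0, "tz": -3, "rx": 0, "ry": 0, "rz": 0}
    - {"hand": 2.5, "tx": 0, "ty": 0, "tz": -4.5, "rx": 0, "ry": 0, "rz": 0}
    - {"hand": 2.5, "tx": -0.5, "ty": 1, "tz": -6, "rx": 0, "ry": 0, "rz": -2}
    - {"hand": 2.5, "tx": -1.2, "ty": 2.5, "tz": -7.5, "rx": 0, "ry": 0, "rz": -4}
    - {"hand": 2.5, "tx": -2.1, "ty": 4.5, "tz": -8.5, "rx": 0, "ry": 0, "rz": -7}
    - {"hand": 2.5, "tx": -3.1, "ty": 6.7, "tz": -9, "rx": 0, "ry": 0, "rz": -10}
    - {"hand": 2.5, "tx": -4.1, "ty": 8.9, "tz": -9, "rx": 0, "ry": 0, "rz": -13}
    - {"hand": 2.5, "tx": -5.1, "ty": 11.1, "tz": -9, "rx": 0, "ry": 0, "rz": -16}
    - {"hand": 2.5, "tx": -6.1, "ty": 13.3, "tz": -9, "rx": 0, "ry": 0, "rz": -19}
    - {"hand": 2.5, "tx": -7, "ty": 15.2, "tz": -9, "rx": 0, "ry": 0, "rz": -22}

```text
t: 4.1
tcp_pos: [0.5611, 0.2199, 0.1256]
orientation: [[-1.0, 0.023, -0.001], [0.023, 1.0, -0.0], [0.001, -0.0, -1.0]]
contact_force: [-0.1, -0.1, -2.5]
opening: 0.0317
grip_force: 20.0
```

```bash
python3 -c "
from h import *
go(.621,.271,.12,98.5)"
```

```text
t 4.1 tcp [0.5611 0.2199 0.1256] yang 88.7 j6 -1.37 MOVE [-5.87  5.25  0.55] rz -9.8
```

Call:
play_rows:
  commands:
    - {"hand": 2.5, "tx": -1.2, "ty": 1.1, "tz": 0, "rx": 0, "ry": 0, "rz": -3}
    - {"hand": 2.5, "tx": -2.5, "ty": 2.2, "tz": 0, "rx": 0, "ry": 0, "rz": -6}
    - {"hand": 2.5, "tx": -3.8, "ty": 3.3, "tz": 0, "rx": 0, "ry": 0, "rz": -8}
    - {"hand": 2.5, "tx": -4.8, "ty": 4.3, "tz": 0, "rx": 0, "ry": 0, "rz": -9.8}
    - {"hand": 2.5, "tx": -5.5, "ty": 4.9, "tz": 0, "rx": 0, "ry": 0, "rz": -9.8}
    - {"hand": 2.5, "tx": -5.8, "ty": 5.2, "tz": 0, "rx": 0, "ry": 0, "rz": -9.8}
    - {"hand": 2.5, "tx": -5.8, "ty": 5.2, "tz": 0, "rx": 0, "ry": 0, "rz": -9.8}
    - {"hand": 2.5, "tx": -5.8, "ty": 5.2, "tz": 0, "rx": 0, "ry": 0, "rz": -9.8}

```text
t: 4.77
tcp_pos: [0.6196, 0.2691, 0.1255]
orientation: [[-0.99, -0.144, -0.001], [-0.144, 0.99, -0.0], [0.001, -0.0, -1.0]]
contact_force: [-0.2, -0.1, -2.4]
opening: 0.0321
grip_force: 20.0
```

```bash
python3 -c "
from h import *
go(.621,.271,.056,98.5)"
```

```text
t 4.77 tcp [0.6196 0.2691 0.1255] yang 98.3 j6 -1.48 MOVE [-0.18  0.17  6.95] rz -0.2
```

Call:
play_rows:
  commands:
    - {"hand": 2.5, "tx": -0.1, "ty": 0.1, "tz": 1, "rx": 0, "ry": 0, "rz": 0}
    - {"hand": 2.5, "tx": -0.1, "ty": 0.1, "tz": 2.5, "rx": 0, "ry": 0, "rz": 0}
    - {"hand": 2.5, "tx": -0.1, "ty": 0.1, "tz": 4, "rx": 0, "ry": 0, "rz": 0}
    - {"hand": 2.5, "tx": -0.1, "ty": 0.1, "tz": 5, "rx": 0, "ry": 0, "rz": 0}
    - {"hand": 2.5, "tx": -0.1, "ty": 0.1, "tz": 5.8, "rx": 0, "ry": 0, "rz": 0}
    - {"hand": 2.5, "tx": -0.1, "ty": 0.1, "tz": 6.3, "rx": 0, "ry": 0, "rz": 0}
    - {"hand": 2.5, "tx": -0.1, "ty": 0.1, "tz": 6.6, "rx": 0, "ry": 0, "rz": 0}
    - {"hand": 2.5, "tx": -0.1, "ty": 0.1, "tz": 6.7, "rx": 0, "ry": 0, "rz": 0}
    - {"hand": 2.5, "tx": -0.1, "ty": 0.1, "tz": 6.8, "rx": 0, "ry": 0, "rz": 0}
    - {"hand": 2.5, "tx": -0.1, "ty": 0.1, "tz": 6.8, "rx": 0, "ry": 0, "rz": 0}

```text
t: 5.6
tcp_pos: [0.621, 0.2706, 0.0581]
orientation: [[-0.99, -0.144, 0.001], [-0.144, 0.99, 0.0], [-0.001, 0.0, -1.0]]
contact_force: [0.3, -0.0, -2.7]
opening: 0.0318
grip_force: 20.0
```

```bash
python3 -c "
from h import *
go(.621,.271,.056,98.5)"
```

```text
t 5.6 tcp [0.621  0.2706 0.0581] yang 98.3 j6 -1.48 MOVE [-0.    0.04  0.21] rz -0.2
```

Call:
play_rows:
  commands:
    - {"hand": 2.5, "tx": 0, "ty": 0, "tz": 0.1, "rx": 0, "ry": 0, "rz": 0}
    - {"hand": 2.5, "tx": 0, "ty": 0, "tz": 0.2, "rx": 0, "ry": 0, "rz": 0}
    - {"hand": 2.5, "tx": 0, "ty": 0, "tz": 0.25, "rx": 0, "ry": 0, "rz": 0}
    - {"hand": 2.5, "tx": 0, "ty": 0, "tz": 0.25, "rx": 0, "ry": 0, "rz": 0}
    - {"hand": 2.5, "tx": 0, "ty": 0, "tz": 0.25, "rx": 0, "ry": 0, "rz": 0}

```text
t: 6.02
tcp_pos: [0.621, 0.2706, 0.0558]
orientation: [[-0.99, -0.144, 0.001], [-0.144, 0.99, 0.0], [-0.001, 0.0, -1.0]]
contact_force: [-2.3, -0.2, 3.4]
opening: 0.0318
grip_force: 20.0
```

Call:
play_rows:
  commands:
    - {"hand": 3.4, "tx": 0, "ty": 0, "tz": 0, "rx": 0, "ry": 0, "rz": 0}
    - {"hand": 4, "tx": 0, "ty": 0, "tz": 0, "rx": 0, "ry": 0, "rz": 0}
    - {"hand": 5, "tx": 0, "ty": 0, "tz": 0, "rx": 0, "ry": 0, "rz": 0}
    - {"hand": 6.5, "tx": 0, "ty": 0, "tz": 0, "rx": 0, "ry": 0, "rz": 0}
    - {"hand": 8, "tx": 0, "ty": 0, "tz": 0, "rx": 0, "ry": 0, "rz": 0}
    - {"hand": 8.8, "tx": 0, "ty": 0, "tz": -0.5, "rx": 0, "ry": 0, "rz": 0}
    - {"hand": 8.8, "tx": 0, "ty": 0, "tz": -2, "rx": 0, "ry": 0, "rz": 0}
    - {"hand": 8.8, "tx": 0, "ty": 0, "tz": -4, "rx": 0, "ry": 0, "rz": 0}
    - {"hand": 8.8, "tx": 0, "ty": 0, "tz": -6, "rx": 0, "ry": 0, "rz": 0}
    - {"hand": 8.8, "tx": 0, "ty": 0, "tz": -7.5, "rx": 0, "ry": 0, "rz": 0}
    - {"hand": 8.8, "tx": 0, "ty": 0, "tz": -8, "rx": 0, "ry": 0, "rz": 0}
    - {"hand": 8.8, "tx": 0, "ty": 0, "tz": -8, "rx": 0, "ry": 0, "rz": 0}

```text
t: 7.02
tcp_pos: [0.6213, 0.2707, 0.1367]
orientation: [[-0.99, -0.144, 0.003], [-0.144, 0.99, 0.001], [-0.003, 0.0, -1.0]]
contact_force: [-0.5, 0.4, -0.0]
opening: 0.0876
grip_force: 0.0
```

```bash
python3 -c "
from h import *
go(.438,-.063,.13)"
```

```text
t 7.02 tcp [0.6213 0.2707 0.1367] yang 98.3 j6 -1.48 MOVE [ 22.96 -30.37   0.61] rz 0
```

Call:
play_rows:
  commands:
    - {"hand": 8.8, "tx": 1, "ty": -1.3, "tz": 0, "rx": 0, "ry": 0, "rz": 0}
    - {"hand": 8.8, "tx": 3, "ty": -3.9, "tz": 0, "rx": 0, "ry": 0, "rz": 0}
    - {"hand": 8.8, "tx": 5, "ty": -6.6, "tz": 0, "rx": 0, "ry": 0, "rz": 0}
    - {"hand": 8.8, "tx": 7.2, "ty": -9.5, "tz": 0, "rx": 0, "ry": 0, "rz": 0}
    - {"hand": 8.8, "tx": 9.4, "ty": -12.4, "tz": 0, "rx": 0, "ry": 0, "rz": 0}
    - {"hand": 8.8, "tx": 11.6, "ty": -15.3, "tz": 0, "rx": 0, "ry": 0, "rz": 0}
    - {"hand": 8.8, "tx": 13.8, "ty": -18.2, "tz": 0, "rx": 0, "ry": 0, "rz": 0}
    - {"hand": 8.8, "tx": 16, "ty": -21.1, "tz": 0, "rx": 0, "ry": 0, "rz": 0}
    - {"hand": 8.8, "tx": 18.2, "ty": -24, "tz": 0, "rx": 0, "ry": 0, "rz": 0}
    - {"hand": 8.8, "tx": 20.4, "ty": -27, "tz": 0, "rx": 0, "ry": 0, "rz": 0}
    - {"hand": 8.8, "tx": 22, "ty": -29.2, "tz": 0, "rx": 0, "ry": 0, "rz": 0}
    - {"hand": 8.8, "tx": 22.9, "ty": -30.4, "tz": 0, "rx": 0, "ry": 0, "rz": 0}

```text
t: 8.02
tcp_pos: [0.4363, -0.0652, 0.1344]
orientation: [[-0.99, -0.142, -0.002], [-0.142, 0.99, 0.0], [0.002, 0.001, -1.0]]
contact_force: [0.5, 0.1, 0.1]
opening: 0.0879
grip_force: 0.0
```

Call:
play_rows:
  commands:
    - {"hand": 8.8, "tx": 0, "ty": 0, "tz": 0, "rx": 0, "ry": 0, "rz": 0}
    - {"hand": 8.8, "tx": 0, "ty": 0, "tz": 0, "rx": 0, "ry": 0, "rz": 0}
    - {"hand": 8.8, "tx": 0, "ty": 0, "tz": 0, "rx": 0, "ry": 0, "rz": 0}

```text
t: 8.27
tcp_pos: [0.4383, -0.0626, 0.1348]
orientation: [[-0.989, -0.145, -0.001], [-0.145, 0.989, 0.0], [0.0, 0.001, -1.0]]
contact_force: [-0.6, 0.5, 0.6]
opening: 0.0881
grip_force: 0.0
```

```bash
python3 -c "
from h import *
go(.439,-.0635,.036)"
```

```text
t 8.27 tcp [ 0.4383 -0.0626  0.1348] yang 98.3 j6 -2.12 MOVE [-0.06 -0.1   9.88] rz 0
```

Call:
play_rows:
  commands:
    - {"hand": 8.8, "tx": -0.1, "ty": -0.1, "tz": 1.5, "rx": 0, "ry": 0, "rz": 0}
    - {"hand": 8.8, "tx": -0.1, "ty": -0.1, "tz": 3.5, "rx": 0, "ry": 0, "rz": 0}
    - {"hand": 8.8, "tx": -0.1, "ty": -0.1, "tz": 5.5, "rx": 0, "ry": 0, "rz": 0}
    - {"hand": 8.8, "tx": -0.1, "ty": -0.1, "tz": 7.5, "rx": 0, "ry": 0, "rz": 0}
    - {"hand": 8.8, "tx": -0.1, "ty": -0.1, "tz": 9.3, "rx": 0, "ry": 0, "rz": 0}
    - {"hand": 8.8, "tx": -0.1, "ty": -0.1, "tz": 9.9, "rx": 0, "ry": 0, "rz": 0}
    - {"hand": 8.8, "tx": -0.1, "ty": -0.1, "tz": 9.9, "rx": 0, "ry": 0, "rz": 0}
    - {"hand": 8.8, "tx": -0.1, "ty": -0.1, "tz": 9.9, "rx": 0, "ry": 0, "rz": 0}

```text
t: 8.93
tcp_pos: [0.4397, -0.0638, 0.0365]
orientation: [[-0.989, -0.145, 0.0], [-0.145, 0.989, -0.0], [-0.0, -0.0, -1.0]]
contact_force: [0.2, -0.8, 0.7]
opening: 0.0883
grip_force: 0.0
```

Call:
play_rows:
  commands:
    - {"hand": 6, "tx": 0, "ty": 0, "tz": 0, "rx": 0, "ry": 0, "rz": 0}
    - {"hand": 5, "tx": 0, "ty": 0, "tz": 0, "rx": 0, "ry": 0, "rz": 0}
    - {"hand": 4, "tx": 0, "ty": 0, "tz": 0, "rx": 0, "ry": 0, "rz": 0}
    - {"hand": 3, "tx": 0, "ty": 0, "tz": 0, "rx": 0, "ry": 0, "rz": 0}
    - {"hand": 2.5, "tx": 0, "ty": 0, "tz": 0, "rx": 0, "ry": 0, "rz": 0}
    - {"hand": 2.5, "tx": 0, "ty": 0, "tz": 0, "rx": 0, "ry": 0, "rz": 0}
    - {"hand": 2.5, "tx": 0, "ty": 0, "tz": 0, "rx": 0, "ry": 0, "rz": 0}
    - {"hand": 2.5, "tx": 0, "ty": 0, "tz": 0, "rx": 0, "ry": 0, "rz": 0}
    - {"hand": 2.5, "tx": 0, "ty": 0, "tz": 0, "rx": 0, "ry": 0, "rz": 0}

```text
t: 9.68
tcp_pos: [0.4392, -0.0642, 0.0362]
orientation: [[-0.99, -0.144, -0.0], [-0.144, 0.99, 0.0], [0.0, 0.0, -1.0]]
contact_force: [0.7, 0.7, 1.4]
opening: 0.0326
grip_force: 20.0
```

```bash
python3 -c "
from h import *
go(.635,.0815,.056)"
```

```text
t 9.68 tcp [ 0.4392 -0.0642  0.0362] yang 98.3 j6 -2.13 MOVE [-21.47  11.59  -1.98] rz 0
```

Call:
play_rows:
  commands:
    - {"hand": 2.5, "tx": 0, "ty": 0, "tz": -0.5, "rx": 0, "ry": 0, "rz": 0}
    - {"hand": 2.5, "tx": 0, "ty": 0, "tz": -1.5, "rx": 0, "ry": 0, "rz": 0}
    - {"hand": 2.5, "tx": 0, "ty": 0, "tz": -3, "rx": 0, "ry": 0, "rz": 0}
    - {"hand": 2.5, "tx": 0, "ty": 0, "tz": -4.5, "rx": 0, "ry": 0, "rz": 0}
    - {"hand": 2.5, "tx": -1, "ty": 0.5, "tz": -6, "rx": 0, "ry": 0, "rz": 0}
    - {"hand": 2.5, "tx": -3, "ty": 1.6, "tz": -7, "rx": 0, "ry": 0, "rz": 0}
    - {"hand": 2.5, "tx": -5.2, "ty": 2.8, "tz": -8, "rx": 0, "ry": 0, "rz": 0}
    - {"hand": 2.5, "tx": -7.5, "ty": 4, "tz": -8, "rx": 0, "ry": 0, "rz": 0}
    - {"hand": 2.5, "tx": -9.8, "ty": 5.2, "tz": -8, "rx": 0, "ry": 0, "rz": 0}
    - {"hand": 2.5, "tx": -12.1, "ty": 6.4, "tz": -8, "rx": 0, "ry": 0, "rz": 0}
    - {"hand": 2.5, "tx": -14.4, "ty": 7.7, "tz": -8, "rx": 0, "ry": 0, "rz": 0}
    - {"hand": 2.5, "tx": -16.7, "ty": 9, "tz": -8, "rx": 0, "ry": 0, "rz": 0}

```text
t: 10.68
tcp_pos: [0.5922, 0.0499, 0.1163]
orientation: [[-0.99, -0.144, -0.0], [-0.144, 0.99, -0.0], [0.0, 0.0, -1.0]]
contact_force: [0.0, 0.4, -0.6]
opening: 0.032
grip_force: 20.0
```

Call:
play_rows:
  commands:
    - {"hand": 2.5, "tx": -2, "ty": 1.1, "tz": 0, "rx": 0, "ry": 0, "rz": 0}
    - {"hand": 2.5, "tx": -3.6, "ty": 2, "tz": 0, "rx": 0, "ry": 0, "rz": 0}
    - {"hand": 2.5, "tx": -4.5, "ty": 2.5, "tz": 0, "rx": 0, "ry": 0, "rz": 0}
    - {"hand": 2.5, "tx": -4.8, "ty": 2.6, "tz": 0, "rx": 0, "ry": 0, "rz": 0}
    - {"hand": 2.5, "tx": -4.8, "ty": 2.6, "tz": 1, "rx": 0, "ry": 0, "rz": 0}
    - {"hand": 2.5, "tx": -4.8, "ty": 2.6, "tz": 2.5, "rx": 0, "ry": 0, "rz": 0}
    - {"hand": 2.5, "tx": -4.8, "ty": 2.6, "tz": 4, "rx": 0, "ry": 0, "rz": 0}
    - {"hand": 2.5, "tx": -4.8, "ty": 2.6, "tz": 4.5, "rx": 0, "ry": 0, "rz": 0}
    - {"hand": 2.5, "tx": -4.8, "ty": 2.6, "tz": 4.5, "rx": 0, "ry": 0, "rz": 0}
    - {"hand": 2.5, "tx": -4.8, "ty": 2.6, "tz": 4.5, "rx": 0, "ry": 0, "rz": 0}

```text
t: 11.52
tcp_pos: [0.6351, 0.0812, 0.0715]
orientation: [[-0.99, -0.144, -0.0], [-0.144, 0.99, -0.0], [0.0, -0.0, -1.0]]
contact_force: [0.0, -0.1, 0.4]
opening: 0.0324
grip_force: 20.0
```

```bash
python3 -c "
from h import *
go(.635,.0815,.056)"
```

```text
t 11.52 tcp [0.6351 0.0812 0.0715] yang 98.3 j6 -1.77 MOVE [0.01 0.03 1.55] rz 0
```

Call:
play_rows:
  commands:
    - {"hand": 2.5, "tx": 0, "ty": 0, "tz": 0.5, "rx": 0, "ry": 0, "rz": 0}
    - {"hand": 2.5, "tx": 0, "ty": 0, "tz": 1, "rx": 0, "ry": 0, "rz": 0}
    - {"hand": 2.5, "tx": 0, "ty": 0, "tz": 1.3, "rx": 0, "ry": 0, "rz": 0}
    - {"hand": 2.5, "tx": 0, "ty": 0, "tz": 1.4, "rx": 0, "ry": 0, "rz": 0}
    - {"hand": 2.5, "tx": 0, "ty": 0, "tz": 1.5, "rx": 0, "ry": 0, "rz": 0}
    - {"hand": 2.5, "tx": 0, "ty": 0, "tz": 1.55, "rx": 0, "ry": 0, "rz": 0}
    - {"hand": 2.5, "tx": 0, "ty": 0, "tz": 1.55, "rx": 0, "ry": 0, "rz": 0}
    - {"hand": 2.5, "tx": 0, "ty": 0, "tz": 1.55, "rx": 0, "ry": 0, "rz": 0}

```text
t: 12.18
tcp_pos: [0.6353, 0.0816, 0.0562]
orientation: [[-0.99, -0.145, 0.0], [-0.145, 0.99, -0.0], [-0.0, -0.0, -1.0]]
contact_force: [-2.5, -1.2, 4.1]
opening: 0.0323
grip_force: 20.1
```

Call:
play_rows:
  commands:
    - {"hand": 3.4, "tx": 0, "ty": 0, "tz": 0, "rx": 0, "ry": 0, "rz": 0}
    - {"hand": 4, "tx": 0, "ty": 0, "tz": 0, "rx": 0, "ry": 0, "rz": 0}
    - {"hand": 5, "tx": 0, "ty": 0, "tz": 0, "rx": 0, "ry": 0, "rz": 0}
    - {"hand": 6.5, "tx": 0, "ty": 0, "tz": 0, "rx": 0, "ry": 0, "rz": 0}
    - {"hand": 8, "tx": 0, "ty": 0, "tz": 0, "rx": 0, "ry": 0, "rz": 0}
    - {"hand": 8.8, "tx": 0, "ty": 0, "tz": -0.5, "rx": 0, "ry": 0, "rz": 0}
    - {"hand": 8.8, "tx": 0, "ty": 0, "tz": -2, "rx": 0, "ry": 0, "rz": 0}
    - {"hand": 8.8, "tx": 0, "ty": 0, "tz": -4, "rx": 0, "ry": 0, "rz": 0}
    - {"hand": 8.8, "tx": 0, "ty": 0, "tz": -6, "rx": 0, "ry": 0, "rz": 0}
    - {"hand": 8.8, "tx": 0, "ty": 0, "tz": -7.5, "rx": 0, "ry": 0, "rz": 0}
    - {"hand": 8.8, "tx": 0, "ty": 0, "tz": -8, "rx": 0, "ry": 0, "rz": 0}
    - {"hand": 8.8, "tx": 0, "ty": 0, "tz": -8, "rx": 0, "ry": 0, "rz": 0}

```text
t: 13.18
tcp_pos: [0.6358, 0.0816, 0.1371]
orientation: [[-0.99, -0.144, 0.003], [-0.144, 0.99, -0.0], [-0.002, -0.001, -1.0]]
contact_force: [-1.3, -0.4, 0.6]
opening: 0.0884
grip_force: 0.0
```

```bash
python3 - <<'E'
from h import *
d=grab('top');cv2.imwrite('pics/top1.png',cv2.resize(d['frame'][100:300,100:500,::-1],(800,400),interpolation=cv2.INTER_CUBIC))
go(.449,-.297,.13,38)
E
```

```text
t 13.23 tcp [0.6353 0.0816 0.1357] yang 98.3 j6 -1.77 MOVE [ 23.9  -34.78   0.56] rz 60.3
```

View pics/top1.png

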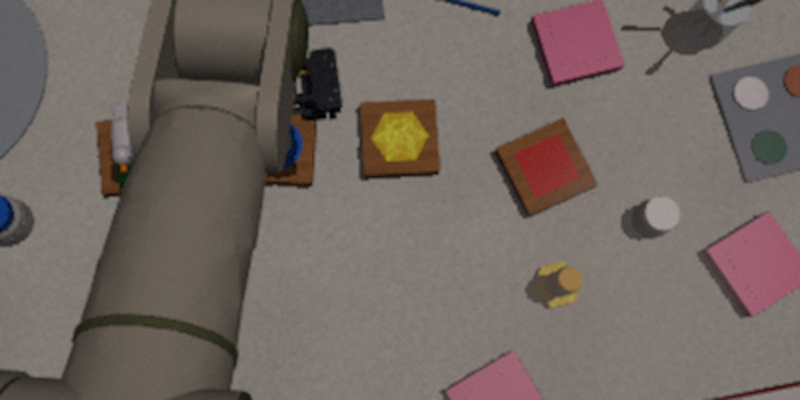

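The arm hides the blue plinth and most of the green one. The urn at (560,284), the red plinth (547,167) and the yellow plinth (400,138) are undisturbed. Next is the urn.

Call:
play_rows:
  commands:
    - {"hand": 8.8, "tx": 1, "ty": -1.4, "tz": 0, "rx": 0, "ry": 0, "rz": 4}
    - {"hand": 8.8, "tx": 2.8, "ty": -4, "tz": 0, "rx": 0, "ry": 0, "rz": 8}
    - {"hand": 8.8, "tx": 4.7, "ty": -6.8, "tz": 0, "rx": 0, "ry": 0, "rz": 12}
    - {"hand": 8.8, "tx": 6.6, "ty": -9.6, "tz": 0, "rx": 0, "ry": 0, "rz": 16}
    - {"hand": 8.8, "tx": 8.5, "ty": -12.4, "tz": 0, "rx": 0, "ry": 0, "rz": 20}
    - {"hand": 8.8, "tx": 10.4, "ty": -15.1, "tz": 0, "rx": 0, "ry": 0, "rz": 24}
    - {"hand": 8.8, "tx": 12.3, "ty": -17.9, "tz": 0, "rx": 0, "ry": 0, "rz": 28}
    - {"hand": 8.8, "tx": 14.2, "ty": -20.7, "tz": 0, "rx": 0, "ry": 0, "rz": 32}
    - {"hand": 8.8, "tx": 16.1, "ty": -23.4, "tz": 0, "rx": 0, "ry": 0, "rz": 36}
    - {"hand": 8.8, "tx": 18, "ty": -26.2, "tz": 0, "rx": 0, "ry": 0, "rz": 40}
    - {"hand": 8.8, "tx": 19.9, "ty": -29, "tz": 0, "rx": 0, "ry": 0, "rz": 44}
    - {"hand": 8.8, "tx": 21.7, "ty": -31.6, "tz": 0, "rx": 0, "ry": 0, "rz": 47}

```text
t: 14.23
tcp_pos: [0.4647, -0.2636, 0.1345]
orientation: [[-0.778, 0.628, -0.002], [0.628, 0.778, 0.001], [0.002, 0.0, -1.0]]
contact_force: [0.6, -0.8, 0.7]
opening: 0.0877
grip_force: 0.0
```

Call:
play_rows:
  commands:
    - {"hand": 8.8, "tx": 0, "ty": 0, "tz": 0, "rx": 0, "ry": 0, "rz": 0}
    - {"hand": 8.8, "tx": 0, "ty": 0, "tz": 0, "rx": 0, "ry": 0, "rz": 0}
    - {"hand": 8.8, "tx": 0, "ty": 0, "tz": 0, "rx": 0, "ry": 0, "rz": 0}

```text
t: 14.48
tcp_pos: [0.4661, -0.2617, 0.1349]
orientation: [[-0.781, 0.625, -0.001], [0.625, 0.781, 0.001], [0.002, 0.0, -1.0]]
contact_force: [-0.1, 0.2, -0.8]
opening: 0.0878
grip_force: 0.0
```

```bash
python3 -c "
from h import *
go(.449,-.2972,.036)"
```

```text
t 14.48 tcp [ 0.4661 -0.2617  0.1349] yang 51.3 j6 -1.63 MOVE [-0.9  -3.85  9.89] rz 0
```

Call:
play_rows:
  commands:
    - {"hand": 8.8, "tx": -0.5, "ty": -2, "tz": 0, "rx": 0, "ry": 0, "rz": 0}
    - {"hand": 8.8, "tx": -0.8, "ty": -3.5, "tz": 0, "rx": 0, "ry": 0, "rz": 0}
    - {"hand": 8.8, "tx": -0.9, "ty": -3.85, "tz": 0.5, "rx": 0, "ry": 0, "rz": 0}
    - {"hand": 8.8, "tx": -0.9, "ty": -3.85, "tz": 2, "rx": 0, "ry": 0, "rz": 0}
    - {"hand": 8.8, "tx": -0.9, "ty": -3.85, "tz": 4, "rx": 0, "ry": 0, "rz": 0}
    - {"hand": 8.8, "tx": -0.9, "ty": -3.85, "tz": 6, "rx": 0, "ry": 0, "rz": 0}
    - {"hand": 8.8, "tx": -0.9, "ty": -3.85, "tz": 8, "rx": 0, "ry": 0, "rz": 0}
    - {"hand": 8.8, "tx": -0.9, "ty": -3.85, "tz": 9.4, "rx": 0, "ry": 0, "rz": 0}
    - {"hand": 8.8, "tx": -0.9, "ty": -3.85, "tz": 9.9, "rx": 0, "ry": 0, "rz": 0}
    - {"hand": 8.8, "tx": -0.9, "ty": -3.85, "tz": 9.9, "rx": 0, "ry": 0, "rz": 0}
    - {"hand": 8.8, "tx": -0.9, "ty": -3.85, "tz": 9.9, "rx": 0, "ry": 0, "rz": 0}

```text
t: 15.4
tcp_pos: [0.4496, -0.2975, 0.037]
orientation: [[-0.781, 0.624, 0.0], [0.624, 0.781, -0.0], [-0.0, 0.0, -1.0]]
contact_force: [0.2, 0.5, 0.7]
opening: 0.088
grip_force: 0.0
```

Call:
play_rows:
  commands:
    - {"hand": 6, "tx": 0, "ty": 0, "tz": 0, "rx": 0, "ry": 0, "rz": 0}
    - {"hand": 5, "tx": 0, "ty": 0, "tz": 0, "rx": 0, "ry": 0, "rz": 0}
    - {"hand": 4, "tx": 0, "ty": 0, "tz": 0, "rx": 0, "ry": 0, "rz": 0}
    - {"hand": 3, "tx": 0, "ty": 0, "tz": 0, "rx": 0, "ry": 0, "rz": 0}
    - {"hand": 2.5, "tx": 0, "ty": 0, "tz": 0, "rx": 0, "ry": 0, "rz": 0}
    - {"hand": 2.5, "tx": 0, "ty": 0, "tz": 0, "rx": 0, "ry": 0, "rz": 0}
    - {"hand": 2.5, "tx": 0, "ty": 0, "tz": 0, "rx": 0, "ry": 0, "rz": 0}
    - {"hand": 2.5, "tx": 0, "ty": 0, "tz": 0, "rx": 0, "ry": 0, "rz": 0}
    - {"hand": 2.5, "tx": 0, "ty": 0, "tz": 0, "rx": 0, "ry": 0, "rz": 0}

```text
t: 16.15
tcp_pos: [0.4491, -0.298, 0.0367]
orientation: [[-0.78, 0.625, 0.0], [0.625, 0.78, 0.0], [0.0, 0.0, -1.0]]
contact_force: [-0.3, 0.2, 0.7]
opening: 0.0344
grip_force: 20.0
```

```bash
python3 -c "
from h import *
go(.648,-.0863,.056)"
```

```text
t 16.15 tcp [ 0.4491 -0.298   0.0367] yang 51.3 j6 -1.7 MOVE [-2.28 28.96 -1.93] rz 0
```

Call:
play_rows:
  commands:
    - {"hand": 2.5, "tx": 0, "ty": 0, "tz": -0.5, "rx": 0, "ry": 0, "rz": 0}
    - {"hand": 2.5, "tx": 0, "ty": 0, "tz": -1.5, "rx": 0, "ry": 0, "rz": 0}
    - {"hand": 2.5, "tx": 0, "ty": 0, "tz": -3, "rx": 0, "ry": 0, "rz": 0}
    - {"hand": 2.5, "tx": 0, "ty": 0, "tz": -4.5, "rx": 0, "ry": 0, "rz": 0}
    - {"hand": 2.5, "tx": -0.1, "ty": 1, "tz": -6, "rx": 0, "ry": 0, "rz": 0}
    - {"hand": 2.5, "tx": -0.2, "ty": 3, "tz": -7, "rx": 0, "ry": 0, "rz": 0}
    - {"hand": 2.5, "tx": -0.4, "ty": 5.5, "tz": -8, "rx": 0, "ry": 0, "rz": 0}
    - {"hand": 2.5, "tx": -0.6, "ty": 8, "tz": -8, "rx": 0, "ry": 0, "rz": 0}
    - {"hand": 2.5, "tx": -0.8, "ty": 10.5, "tz": -8, "rx": 0, "ry": 0, "rz": 0}
    - {"hand": 2.5, "tx": -1, "ty": 13, "tz": -8, "rx": 0, "ry": 0, "rz": 0}
    - {"hand": 2.5, "tx": -1.2, "ty": 15.5, "tz": -8, "rx": 0, "ry": 0, "rz": 0}
    - {"hand": 2.5, "tx": -1.4, "ty": 18, "tz": -8, "rx": 0, "ry": 0, "rz": 0}

```text
t: 17.15
tcp_pos: [0.5733, -0.1653, 0.1176]
orientation: [[-0.781, 0.625, 0.0], [0.625, 0.781, -0.0], [-0.0, 0.0, -1.0]]
contact_force: [0.0, -0.4, -2.0]
opening: 0.0339
grip_force: 20.0
```

Call:
play_rows:
  commands:
    - {"hand": 2.5, "tx": -0.2, "ty": 2.5, "tz": 0, "rx": 0, "ry": 0, "rz": 0}
    - {"hand": 2.5, "tx": -0.4, "ty": 5, "tz": 0, "rx": 0, "ry": 0, "rz": 0}
    - {"hand": 2.5, "tx": -0.6, "ty": 7.5, "tz": 0, "rx": 0, "ry": 0, "rz": 0}
    - {"hand": 2.5, "tx": -0.8, "ty": 9.5, "tz": 0, "rx": 0, "ry": 0, "rz": 0}
    - {"hand": 2.5, "tx": -0.9, "ty": 10.7, "tz": 0, "rx": 0, "ry": 0, "rz": 0}
    - {"hand": 2.5, "tx": -0.9, "ty": 11, "tz": 0.5, "rx": 0, "ry": 0, "rz": 0}
    - {"hand": 2.5, "tx": -0.9, "ty": 11, "tz": 2, "rx": 0, "ry": 0, "rz": 0}
    - {"hand": 2.5, "tx": -0.9, "ty": 11, "tz": 3.5, "rx": 0, "ry": 0, "rz": 0}
    - {"hand": 2.5, "tx": -0.9, "ty": 11, "tz": 4.3, "rx": 0, "ry": 0, "rz": 0}
    - {"hand": 2.5, "tx": -0.9, "ty": 11, "tz": 4.5, "rx": 0, "ry": 0, "rz": 0}
    - {"hand": 2.5, "tx": -0.9, "ty": 11, "tz": 4.5, "rx": 0, "ry": 0, "rz": 0}

```text
t: 18.07
tcp_pos: [0.648, -0.0865, 0.0716]
orientation: [[-0.78, 0.626, -0.001], [0.626, 0.78, 0.0], [0.001, -0.0, -1.0]]
contact_force: [0.9, -0.6, -1.2]
opening: 0.034
grip_force: 20.0
```

```bash
python3 -c "
from h import *
go(.648,-.0863,.0567)"
```

```text
t 18.07 tcp [ 0.648  -0.0865  0.0716] yang 51.3 j6 -1.21 MOVE [0.01 0.01 1.49] rz 0
```

Call:
play_rows:
  commands:
    - {"hand": 2.5, "tx": 0, "ty": 0, "tz": 0.5, "rx": 0, "ry": 0, "rz": 0}
    - {"hand": 2.5, "tx": 0, "ty": 0, "tz": 1, "rx": 0, "ry": 0, "rz": 0}
    - {"hand": 2.5, "tx": 0, "ty": 0, "tz": 1.3, "rx": 0, "ry": 0, "rz": 0}
    - {"hand": 2.5, "tx": 0, "ty": 0, "tz": 1.4, "rx": 0, "ry": 0, "rz": 0}
    - {"hand": 2.5, "tx": 0, "ty": 0, "tz": 1.5, "rx": 0, "ry": 0, "rz": 0}
    - {"hand": 2.5, "tx": 0, "ty": 0, "tz": 1.5, "rx": 0, "ry": 0, "rz": 0}
    - {"hand": 2.5, "tx": 0, "ty": 0, "tz": 1.5, "rx": 0, "ry": 0, "rz": 0}
    - {"hand": 2.5, "tx": 0, "ty": 0, "tz": 1.5, "rx": 0, "ry": 0, "rz": 0}

```text
t: 18.73
tcp_pos: [0.6484, -0.0861, 0.0568]
orientation: [[-0.78, 0.625, 0.0], [0.625, 0.78, -0.0], [-0.0, 0.0, -1.0]]
contact_force: [0.2, -0.4, -2.2]
opening: 0.0337
grip_force: 20.0
```

Call:
play_rows:
  commands:
    - {"hand": 3.6, "tx": 0, "ty": 0, "tz": 0, "rx": 0, "ry": 0, "rz": 0}
    - {"hand": 4, "tx": 0, "ty": 0, "tz": 0, "rx": 0, "ry": 0, "rz": 0}
    - {"hand": 5, "tx": 0, "ty": 0, "tz": 0, "rx": 0, "ry": 0, "rz": 0}
    - {"hand": 6.5, "tx": 0, "ty": 0, "tz": 0, "rx": 0, "ry": 0, "rz": 0}
    - {"hand": 8, "tx": 0, "ty": 0, "tz": 0, "rx": 0, "ry": 0, "rz": 0}
    - {"hand": 8.8, "tx": 0, "ty": 0, "tz": -0.5, "rx": 0, "ry": 0, "rz": 0}
    - {"hand": 8.8, "tx": 0, "ty": 0, "tz": -2, "rx": 0, "ry": 0, "rz": 0}
    - {"hand": 8.8, "tx": 0, "ty": 0, "tz": -4, "rx": 0, "ry": 0, "rz": 0}
    - {"hand": 8.8, "tx": 0, "ty": 0, "tz": -6, "rx": 0, "ry": 0, "rz": 0}
    - {"hand": 8.8, "tx": 0, "ty": 0, "tz": -7.5, "rx": 0, "ry": 0, "rz": 0}
    - {"hand": 8.8, "tx": 0, "ty": 0, "tz": -8, "rx": 0, "ry": 0, "rz": 0}
    - {"hand": 8.8, "tx": 0, "ty": 0, "tz": -8, "rx": 0, "ry": 0, "rz": 0}

```text
t: 19.73
tcp_pos: [0.6489, -0.0863, 0.1382]
orientation: [[-0.78, 0.625, 0.002], [0.625, 0.78, -0.001], [-0.002, 0.001, -1.0]]
contact_force: [0.9, -0.1, -0.4]
opening: 0.0877
grip_force: 0.0
```

```bash
python3 -c "
from h import *
go(.4545,.2802,.13)"
```

```text
t 19.73 tcp [ 0.6489 -0.0863  0.1382] yang 51.3 j6 -1.21 MOVE [38.08 16.45  0.74] rz 0
```

Call:
play_rows:
  commands:
    - {"hand": 8.8, "tx": 1, "ty": 0.4, "tz": 0, "rx": 0, "ry": 0, "rz": 0}
    - {"hand": 8.8, "tx": 3.5, "ty": 1.5, "tz": 0, "rx": 0, "ry": 0, "rz": 0}
    - {"hand": 8.8, "tx": 6.5, "ty": 2.8, "tz": 0, "rx": 0, "ry": 0, "rz": 0}
    - {"hand": 8.8, "tx": 9.5, "ty": 4.1, "tz": 0, "rx": 0, "ry": 0, "rz": 0}
    - {"hand": 8.8, "tx": 12.5, "ty": 5.4, "tz": 0, "rx": 0, "ry": 0, "rz": 0}
    - {"hand": 8.8, "tx": 15.5, "ty": 6.7, "tz": 0, "rx": 0, "ry": 0, "rz": 0}
    - {"hand": 8.8, "tx": 18.5, "ty": 8, "tz": 0, "rx": 0, "ry": 0, "rz": 0}
    - {"hand": 8.8, "tx": 21.5, "ty": 9.3, "tz": 0, "rx": 0, "ry": 0, "rz": 0}
    - {"hand": 8.8, "tx": 24.5, "ty": 10.6, "tz": 0, "rx": 0, "ry": 0, "rz": 0}
    - {"hand": 8.8, "tx": 27.5, "ty": 11.9, "tz": 0, "rx": 0, "ry": 0, "rz": 0}
    - {"hand": 8.8, "tx": 30.5, "ty": 13.2, "tz": 0, "rx": 0, "ry": 0, "rz": 0}
    - {"hand": 8.8, "tx": 33, "ty": 14.3, "tz": 0, "rx": 0, "ry": 0, "rz": 0}

```text
t: 20.73
tcp_pos: [0.4777, 0.2337, 0.1355]
orientation: [[-0.781, 0.625, -0.003], [0.625, 0.781, -0.0], [0.002, -0.002, -1.0]]
contact_force: [0.6, 0.3, 0.2]
opening: 0.088
grip_force: 0.0
```

Call:
play_rows:
  commands:
    - {"hand": 8.8, "tx": 2.3, "ty": 1, "tz": 0, "rx": 0, "ry": 0, "rz": 0}
    - {"hand": 8.8, "tx": 4.2, "ty": 1.8, "tz": 0, "rx": 0, "ry": 0, "rz": 0}
    - {"hand": 8.8, "tx": 5, "ty": 2.1, "tz": 0, "rx": 0, "ry": 0, "rz": 0}
    - {"hand": 8.8, "tx": 5, "ty": 2.1, "tz": 0, "rx": 0, "ry": 0, "rz": 0}
    - {"hand": 8.8, "tx": 5, "ty": 2.1, "tz": 0, "rx": 0, "ry": 0, "rz": 0}
    - {"hand": 8.8, "tx": 5, "ty": 2.1, "tz": 0, "rx": 0, "ry": 0, "rz": 0}

```text
t: 21.23
tcp_pos: [0.4547, 0.2786, 0.1364]
orientation: [[-0.78, 0.626, -0.0], [0.626, 0.78, -0.0], [0.0, -0.001, -1.0]]
contact_force: [0.1, 0.4, 0.5]
opening: 0.0882
grip_force: 0.0
```

```bash
python3 -c "
from h import *
go(.4545,.2802,.036)"
```

```text
t 21.23 tcp [0.4547 0.2786 0.1364] yang 51.3 j6 -0.56 MOVE [ 0.11  0.12 10.04] rz 0
```

Call:
play_rows:
  commands:
    - {"hand": 8.8, "tx": 0.1, "ty": 0.1, "tz": 1.5, "rx": 0, "ry": 0, "rz": 0}
    - {"hand": 8.8, "tx": 0.1, "ty": 0.1, "tz": 3.5, "rx": 0, "ry": 0, "rz": 0}
    - {"hand": 8.8, "tx": 0.1, "ty": 0.1, "tz": 5.5, "rx": 0, "ry": 0, "rz": 0}
    - {"hand": 8.8, "tx": 0.1, "ty": 0.1, "tz": 7.5, "rx": 0, "ry": 0, "rz": 0}
    - {"hand": 8.8, "tx": 0.1, "ty": 0.1, "tz": 9.3, "rx": 0, "ry": 0, "rz": 0}
    - {"hand": 8.8, "tx": 0.1, "ty": 0.1, "tz": 10, "rx": 0, "ry": 0, "rz": 0}
    - {"hand": 8.8, "tx": 0.1, "ty": 0.1, "tz": 10, "rx": 0, "ry": 0, "rz": 0}
    - {"hand": 8.8, "tx": 0.1, "ty": 0.1, "tz": 10, "rx": 0, "ry": 0, "rz": 0}

```text
t: 21.9
tcp_pos: [0.4547, 0.2805, 0.0372]
orientation: [[-0.78, 0.626, 0.0], [0.626, 0.78, 0.0], [-0.0, 0.0, -1.0]]
contact_force: [0.1, -0.5, 1.1]
opening: 0.0881
grip_force: 0.0
```

Call:
play_rows:
  commands:
    - {"hand": 6, "tx": 0, "ty": 0, "tz": 0, "rx": 0, "ry": 0, "rz": 0}
    - {"hand": 5, "tx": 0, "ty": 0, "tz": 0, "rx": 0, "ry": 0, "rz": 0}
    - {"hand": 4, "tx": 0, "ty": 0, "tz": 0, "rx": 0, "ry": 0, "rz": 0}
    - {"hand": 3, "tx": 0, "ty": 0, "tz": 0, "rx": 0, "ry": 0, "rz": 0}
    - {"hand": 2.5, "tx": 0, "ty": 0, "tz": 0, "rx": 0, "ry": 0, "rz": 0}
    - {"hand": 2.5, "tx": 0, "ty": 0, "tz": 0, "rx": 0, "ry": 0, "rz": 0}
    - {"hand": 2.5, "tx": 0, "ty": 0, "tz": 0, "rx": 0, "ry": 0, "rz": 0}
    - {"hand": 2.5, "tx": 0, "ty": 0, "tz": 0, "rx": 0, "ry": 0, "rz": 0}
    - {"hand": 2.5, "tx": 0, "ty": 0, "tz": 0, "rx": 0, "ry": 0, "rz": 0}

```text
t: 22.65
tcp_pos: [0.4542, 0.2809, 0.0367]
orientation: [[-0.78, 0.625, 0.0], [0.625, 0.78, 0.0], [-0.0, 0.0, -1.0]]
contact_force: [-0.1, 0.6, -0.2]
opening: 0.0373
grip_force: 20.0
```

Call:
play_rows:
  commands:
    - {"hand": 2.5, "tx": 0, "ty": 0, "tz": -0.5, "rx": 0, "ry": 0, "rz": 0}
    - {"hand": 2.5, "tx": 0, "ty": 0, "tz": -2, "rx": 0, "ry": 0, "rz": 0}
    - {"hand": 2.5, "tx": 0, "ty": 0, "tz": -4, "rx": 0, "ry": 0, "rz": 0}
    - {"hand": 2.5, "tx": 0, "ty": 0, "tz": -6, "rx": 0, "ry": 0, "rz": 0}
    - {"hand": 2.5, "tx": 0, "ty": 0, "tz": -8, "rx": 0, "ry": 0, "rz": 0}
    - {"hand": 2.5, "tx": 0, "ty": 0, "tz": -10, "rx": 0, "ry": 0, "rz": 0}
    - {"hand": 2.5, "tx": 0, "ty": 0, "tz": -12, "rx": 0, "ry": 0, "rz": 0}
    - {"hand": 2.5, "tx": 0, "ty": 0, "tz": -13, "rx": 0, "ry": 0, "rz": 0}
    - {"hand": 2.5, "tx": 0, "ty": 0, "tz": -13, "rx": 0, "ry": 0, "rz": 0}
    - {"hand": 2.5, "tx": 0, "ty": 0, "tz": -13, "rx": 0, "ry": 0, "rz": 0}

```text
t: 23.48
tcp_pos: [0.4539, 0.2808, 0.1662]
orientation: [[-0.78, 0.625, -0.0], [0.625, 0.78, -0.0], [0.0, -0.0, -1.0]]
contact_force: [-0.2, 0.0, -2.5]
opening: 0.0368
grip_force: 19.9
```

```bash
python3 -c "
from h import *
go(.46,-.05,.166,30.6)
go(.609,-.2863,.166,30.6)"
```

```text
t 23.48 tcp [0.4539 0.2808 0.1662] yang 51.3 j6 -0.56 MOVE [-21.15 -25.44   0.03] rz 20.7
t 23.48 tcp [0.4539 0.2808 0.1662] yang 51.3 j6 -0.56 MOVE [-4.755e+01 -3.456e+01  3.000e-02] rz 20.7
```

Call:
play_rows:
  commands:
    - {"hand": 2.5, "tx": -0.8, "ty": -1, "tz": 0, "rx": 0, "ry": 0, "rz": 0}
    - {"hand": 2.5, "tx": -2.4, "ty": -2.9, "tz": 0, "rx": 0, "ry": 0, "rz": 1}
    - {"hand": 2.5, "tx": -4.2, "ty": -5.1, "tz": 0, "rx": 0, "ry": 0, "rz": 2}
    - {"hand": 2.5, "tx": -6.1, "ty": -7.3, "tz": 0, "rx": 0, "ry": 0, "rz": 3}
    - {"hand": 2.5, "tx": -8, "ty": -9.6, "tz": 0, "rx": 0, "ry": 0, "rz": 4}
    - {"hand": 2.5, "tx": -9.9, "ty": -11.9, "tz": 0, "rx": 0, "ry": 0, "rz": 5}
    - {"hand": 2.5, "tx": -11.8, "ty": -14.2, "tz": 0, "rx": 0, "ry": 0, "rz": 6}
    - {"hand": 2.5, "tx": -13.7, "ty": -16.5, "tz": 0, "rx": 0, "ry": 0, "rz": 7}
    - {"hand": 2.5, "tx": -15.6, "ty": -18.8, "tz": 0, "rx": 0, "ry": 0, "rz": 8}
    - {"hand": 2.5, "tx": -17.5, "ty": -21.1, "tz": 0, "rx": 0, "ry": 0, "rz": 9}
    - {"hand": 2.5, "tx": -19.4, "ty": -23.3, "tz": 0, "rx": 0, "ry": 0, "rz": 10}
    - {"hand": 2.5, "tx": -21.2, "ty": -25.4, "tz": 0, "rx": 0, "ry": 0, "rz": 11}

```text
t: 24.48
tcp_pos: [0.4597, -0.0519, 0.1656]
orientation: [[-0.646, 0.764, -0.002], [0.764, 0.646, 0.001], [0.002, -0.001, -1.0]]
contact_force: [-0.0, 0.3, -1.8]
opening: 0.0366
grip_force: 19.9
```

```bash
python3 -c "
from h import *
go(.609,-.2863,.166,30.6)"
```

```text
t 24.48 tcp [ 0.4597 -0.0519  0.1656] yang 40.2 j6 -1.07 MOVE [-27.54  -3.74  -0.09] rz 9.6
```

Call:
play_rows:
  commands:
    - {"hand": 2.5, "tx": -2.2, "ty": -0.7, "tz": 0, "rx": 0, "ry": 0, "rz": 1}
    - {"hand": 2.5, "tx": -4.8, "ty": -1, "tz": 0, "rx": 0, "ry": 0, "rz": 2}
    - {"hand": 2.5, "tx": -7.6, "ty": -1.3, "tz": 0, "rx": 0, "ry": 0, "rz": 3}
    - {"hand": 2.5, "tx": -10.4, "ty": -1.6, "tz": 0, "rx": 0, "ry": 0, "rz": 4}
    - {"hand": 2.5, "tx": -13.2, "ty": -1.9, "tz": 0, "rx": 0, "ry": 0, "rz": 5}
    - {"hand": 2.5, "tx": -16, "ty": -2.3, "tz": 0, "rx": 0, "ry": 0, "rz": 6}
    - {"hand": 2.5, "tx": -18.8, "ty": -2.7, "tz": 0, "rx": 0, "ry": 0, "rz": 7}
    - {"hand": 2.5, "tx": -21.6, "ty": -3.1, "tz": 0, "rx": 0, "ry": 0, "rz": 8}
    - {"hand": 2.5, "tx": -24.2, "ty": -3.4, "tz": 0, "rx": 0, "ry": 0, "rz": 9}
    - {"hand": 2.5, "tx": -26.3, "ty": -3.6, "tz": 0, "rx": 0, "ry": 0, "rz": 9.6}
    - {"hand": 2.5, "tx": -27.4, "ty": -3.7, "tz": 0, "rx": 0, "ry": 0, "rz": 9.6}
    - {"hand": 2.5, "tx": -27.5, "ty": -3.7, "tz": 0, "rx": 0, "ry": 0, "rz": 9.6}

```text
t: 25.48
tcp_pos: [0.6099, -0.2857, 0.1643]
orientation: [[-0.509, 0.861, -0.002], [0.861, 0.509, 0.001], [0.002, -0.001, -1.0]]
contact_force: [-0.7, 0.6, -2.4]
opening: 0.0369
grip_force: 19.9
```

Call:
play_rows:
  commands:
    - {"hand": 2.5, "tx": 0, "ty": 0, "tz": 1, "rx": 0, "ry": 0, "rz": 0}
    - {"hand": 2.5, "tx": 0, "ty": 0, "tz": 3, "rx": 0, "ry": 0, "rz": 0}
    - {"hand": 2.5, "tx": 0, "ty": 0, "tz": 5, "rx": 0, "ry": 0, "rz": 0}
    - {"hand": 2.5, "tx": 0, "ty": 0, "tz": 7, "rx": 0, "ry": 0, "rz": 0}
    - {"hand": 2.5, "tx": 0, "ty": 0, "tz": 8.5, "rx": 0, "ry": 0, "rz": 0}
    - {"hand": 2.5, "tx": 0, "ty": 0, "tz": 9, "rx": 0, "ry": 0, "rz": 0}
    - {"hand": 2.5, "tx": 0, "ty": 0, "tz": 9, "rx": 0, "ry": 0, "rz": 0}
    - {"hand": 2.5, "tx": 0, "ty": 0, "tz": 9, "rx": 0, "ry": 0, "rz": 0}

```text
t: 26.15
tcp_pos: [0.6104, -0.2833, 0.0771]
orientation: [[-0.511, 0.86, 0.0], [0.86, 0.511, -0.0], [-0.0, 0.0, -1.0]]
contact_force: [1.0, 0.1, -2.0]
opening: 0.0366
grip_force: 20.0
```

```bash
python3 -c "
from h import *
go(.609,-.2863,.0567,30.6)"
```

```text
t 26.15 tcp [ 0.6104 -0.2833  0.0771] yang 30.7 j6 -1.14 MOVE [-0.19 -0.27  2.04] rz 0.1
```

Call:
play_rows:
  commands:
    - {"hand": 2.5, "tx": -0.1, "ty": -0.2, "tz": 0.5, "rx": 0, "ry": 0, "rz": 0}
    - {"hand": 2.5, "tx": -0.2, "ty": -0.3, "tz": 1, "rx": 0, "ry": 0, "rz": 0}
    - {"hand": 2.5, "tx": -0.2, "ty": -0.3, "tz": 1.4, "rx": 0, "ry": 0, "rz": 0}
    - {"hand": 2.5, "tx": -0.2, "ty": -0.3, "tz": 1.7, "rx": 0, "ry": 0, "rz": 0}
    - {"hand": 2.5, "tx": -0.2, "ty": -0.3, "tz": 1.9, "rx": 0, "ry": 0, "rz": 0}
    - {"hand": 2.5, "tx": -0.2, "ty": -0.3, "tz": 2, "rx": 0, "ry": 0, "rz": 0}
    - {"hand": 2.5, "tx": -0.2, "ty": -0.3, "tz": 2.05, "rx": 0, "ry": 0, "rz": 0}
    - {"hand": 2.5, "tx": -0.2, "ty": -0.3, "tz": 2.05, "rx": 0, "ry": 0, "rz": 0}
    - {"hand": 2.5, "tx": -0.2, "ty": -0.3, "tz": 2.05, "rx": 0, "ry": 0, "rz": 0}

```text
t: 26.9
tcp_pos: [0.609, -0.2869, 0.0567]
orientation: [[-0.511, 0.86, 0.0], [0.86, 0.511, -0.0], [-0.0, 0.0, -1.0]]
contact_force: [-2.9, 1.6, 4.5]
opening: 0.0369
grip_force: 20.1
```

Call:
play_rows:
  commands:
    - {"hand": 3.9, "tx": 0, "ty": 0, "tz": 0, "rx": 0, "ry": 0, "rz": 0}
    - {"hand": 4.3, "tx": 0, "ty": 0, "tz": 0, "rx": 0, "ry": 0, "rz": 0}
    - {"hand": 5, "tx": 0, "ty": 0, "tz": 0, "rx": 0, "ry": 0, "rz": 0}
    - {"hand": 6.5, "tx": 0, "ty": 0, "tz": 0, "rx": 0, "ry": 0, "rz": 0}
    - {"hand": 8, "tx": 0, "ty": 0, "tz": 0, "rx": 0, "ry": 0, "rz": 0}
    - {"hand": 8.8, "tx": 0, "ty": 0, "tz": -0.5, "rx": 0, "ry": 0, "rz": 0}
    - {"hand": 8.8, "tx": 0, "ty": 0, "tz": -2, "rx": 0, "ry": 0, "rz": 0}
    - {"hand": 8.8, "tx": 0, "ty": 0, "tz": -4, "rx": 0, "ry": 0, "rz": 0}
    - {"hand": 8.8, "tx": 0, "ty": 0, "tz": -6, "rx": 0, "ry": 0, "rz": 0}
    - {"hand": 8.8, "tx": 0, "ty": 0, "tz": -8, "rx": 0, "ry": 0, "rz": 0}
    - {"hand": 8.8, "tx": 0, "ty": 0, "tz": -10, "rx": 0, "ry": 0, "rz": 0}
    - {"hand": 8.8, "tx": 0, "ty": 0, "tz": -11, "rx": 0, "ry": 0, "rz": 0}

```text
t: 27.9
tcp_pos: [0.6095, -0.2872, 0.1693]
orientation: [[-0.511, 0.86, 0.003], [0.86, 0.511, -0.002], [-0.004, 0.002, -1.0]]
contact_force: [0.3, 0.4, -0.5]
opening: 0.0882
grip_force: 0.0
```

```bash
python3 -c "
from h import *
go(.32,-.28,.2,30.6)"
```

```text
t 27.9 tcp [ 0.6095 -0.2872  0.1693] yang 30.7 j6 -1.15 MOVE [ 15.39 -24.52  -3.16] rz 0.1
```

Now I retreat towards the base to get a clear view.

Call:
play_rows:
  commands:
    - {"hand": 8.8, "tx": 1.5, "ty": -2.4, "tz": -0.5, "rx": 0, "ry": 0, "rz": 0}
    - {"hand": 8.8, "tx": 3, "ty": -4.8, "tz": -1, "rx": 0, "ry": 0, "rz": 0}
    - {"hand": 8.8, "tx": 4.5, "ty": -7.2, "tz": -2, "rx": 0, "ry": 0, "rz": 0}
    - {"hand": 8.8, "tx": 6, "ty": -9.6, "tz": -3, "rx": 0, "ry": 0, "rz": 0}
    - {"hand": 8.8, "tx": 7.5, "ty": -12, "tz": -3, "rx": 0, "ry": 0, "rz": 0}
    - {"hand": 8.8, "tx": 9, "ty": -14.4, "tz": -3, "rx": 0, "ry": 0, "rz": 0}
    - {"hand": 8.8, "tx": 10.5, "ty": -16.8, "tz": -3, "rx": 0, "ry": 0, "rz": 0}
    - {"hand": 8.8, "tx": 12, "ty": -19.2, "tz": -3, "rx": 0, "ry": 0, "rz": 0}
    - {"hand": 8.8, "tx": 13.5, "ty": -21.6, "tz": -3, "rx": 0, "ry": 0, "rz": 0}
    - {"hand": 8.8, "tx": 14.5, "ty": -23, "tz": -3, "rx": 0, "ry": 0, "rz": 0}
    - {"hand": 8.8, "tx": 14.5, "ty": -23, "tz": -3, "rx": 0, "ry": 0, "rz": 0}
    - {"hand": 8.8, "tx": 14.5, "ty": -23, "tz": -3, "rx": 0, "ry": 0, "rz": 0}

```text
t: 28.9
tcp_pos: [0.3371, -0.2798, 0.1965]
orientation: [[-0.509, 0.861, 0.001], [0.861, 0.509, -0.001], [-0.001, 0.0, -1.0]]
contact_force: [0.5, -0.2, 0.1]
opening: 0.0879
grip_force: 0.0
```

```bash
python3 - <<'E'
from h import *
d=grab('top');s=grab('side')
cv2.imwrite('pics/top2.png',cv2.convertScaleAbs(np.vstack([cv2.resize(d['frame'][140:215,140:290,::-1],(600,300),interpolation=cv2.INTER_CUBIC),cv2.resize(d['frame'][140:215,270:420,::-1],(600,300),interpolation=cv2.INTER_CUBIC)]),alpha=1.7))
cv2.imwrite('pics/side2.png',cv2.convertScaleAbs(cv2.resize(s['frame'][120:310,170:420,::-1],(780,592),interpolation=cv2.INTER_CUBIC),alpha=1.4))
E
```

```text
(no output)
```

View pics/top2.png

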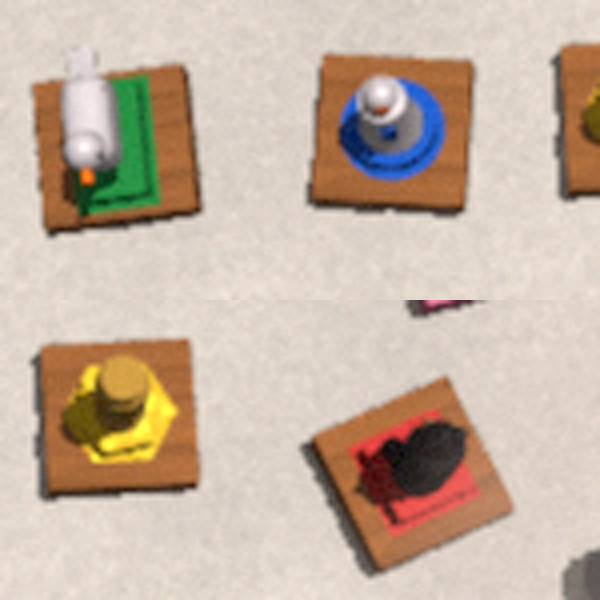

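View pics/side2.png

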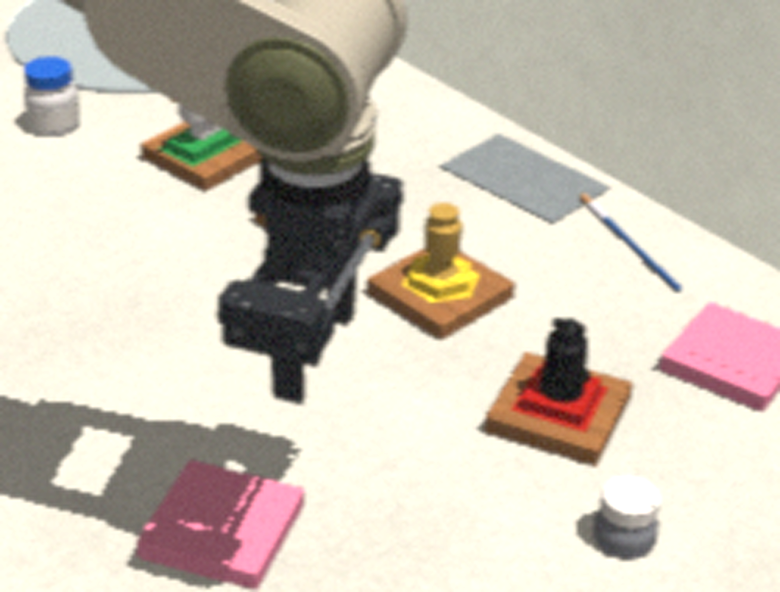

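All four stand upright on the right plinths. In the top crops the bases line up with their patches: bird (110,145), lady (392,128), urn (122,410) and bear (415,475). A quick numeric check of the centring follows.

```bash
python3 - <<'E'
from h import *
from scipy.optimize import least_squares
d=load('top');c=cloud(d)
for n,x,y in(('bird',.621,.2715),('lady',.635,.082),('urn',.648,-.0862),('bear',.6095,-.286)):
    ok=(d['z_map']>0)&(np.hypot(c[...,0]-x,c[...,1]-y)<.06)
    b=c[ok&(c[...,2]>.057)&(c[...,2]<.086)][:,:2]
    s=least_squares(lambda p:np.hypot(*(b-p[:2]).T)-p[2],[*b.mean(0),.018],loss='soft_l1',f_scale=.001).x
    m=ok&(c[...,2]>.0265)&(c[...,2]<.04);q=c[m][:,:2]-[x,y];r=cv2.minAreaRect((q*1000).astype(np.float32))
    print(n,'body off mm',((s[:2]-[x,y])*1000).round(1),'r',s[2].round(3),'basetop rect',np.round(r[0],1),np.round(r[1],1),round(r[2],1),'z',np.median(c[m][:,2]).round(4))
E
```

```text
bird body off mm [-8.7 38.5] r 0.055 basetop rect [ 0.2 -0.2] [82.7 44.7] 6.9 z 0.0319
lady body off mm [-1.   0.5] r 0.015 basetop rect [-2.9  0.2] [54.6 58.9] 18.9 z 0.0323
urn body off mm [-0.4  1.8] r 0.017 basetop rect [-6.2  2.4] [58.2 52.3] 82.6 z 0.0324
bear body off mm [-1.2  0.5] r 0.018 basetop rect [-1.4  0.7] [56.1 56.9] 26.3 z 0.032
```

Every base is within a few mm of its patch, and bird and bear are aligned to within about 2°. I'll hand it in.

```bash
python3 -c "
from h import *
print(ctrl.close_job())"
```

```text
the job is handed in; nothing more can be done
None
```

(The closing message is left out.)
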